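# Set the guarded push-to-turn sample selector

### The job

Set the sample selector to the short specimen pot: swing the round guard plate aside off the dial, push the dial in and, keeping it in, turn it from its parked position until the pointer faces the bay in which the short squat capped pot stands, and let it spring fully out in that notch. Then swing the guard fully back over the dial. Leave everything standing in the bays, and the jar beside the stand, upright where it is.

Things in the scene. Friction and masses are not known exactly. Their poses are not given: they have to be found in the camera images.
- station: Fixed selector stand. Origin: centre of its underside, on the dial's axis; z up, x away from the robot at yaw 0. White base plate 252 mm across, 8 mm thick; five bays (grey spots of 30 mm radius), centres 98 mm from the axis, at +90, +45, 0, -45, -90 degrees, counted anticlockwise from its x axis. The dial's parked direction is +135 degrees (no bay). Its place and yaw vary.
- drum_top (a point): Centre of the top of the grey drum in the stand's middle, 96 mm above the bench; the drum is 108 mm across and carries the dial. Same axes as the stand.
- dial_face (a point): Centre of the top face of the dial's black disc (96 mm across), on the dial's axis; 114 mm above the bench when the dial is out. Sinks and turns with the dial; x axis towards the pointer nose. Across the disc runs a bar 14 mm wide, 22 mm high, from x = -38 to +38 mm. The disc may be pressed anywhere, also beside the bar, and the bar pushed sideways while pressing.
- pointer_nose (a point): Tip of the dial's pointer, 54 mm from the dial's axis: a narrow nose (8 mm wide, its top 15 mm above the disc) that prolongs the bar at one end only and tells the dial's direction.
- dial (a joint): Turn in rad, clockwise from above; 0 parked, a notch every 0.785: 0.785 faces the bay at +90 degrees, 1.571 at +45, 2.356 at 0, 3.142 at -45, 3.927 at -90. Stops at both ends. About 0.05 play in a notch; does not turn unless pushed in. Let out within about 0.12 of a notch it slips home by itself; farther off it stays sunk.
- dial_push (a joint): How far the dial is pushed in, in m: 0 out, 0.016 fully in; free to turn from about 0.0115. A spring pushes it out with about 5 N at 0 and 9.5 N fully in.
- guard (a joint): Swing of the guard in rad: 0 closed over the dial (its arm points from the hinge to the dial's axis); grows clockwise from above, so that the paddle swings away over the -90 degree bay to the stand's right; stops at 1.9. Light friction, about 1 N at the peg; stays where it is left.
- guard_pivot (a point): On the guard's hinge axis, top of the plate, 152 mm above the bench; hinge post 18 mm thick at -130 degrees of the stand, 85 mm from the dial's axis. The guard is a plate between 145 and 153 mm height, clear above all bay things: an arm 26 mm wide and a round paddle of 42 mm radius centred 85 mm from the hinge.
- guard_tab (a point): Middle of the black upright peg on the guard, 105 mm from the hinge axis, at 168 mm height; the peg is 16 mm thick (20 mm at its cap) and reaches from 152 to 187 mm above the bench.
- pot_center (a point): Centre, half-way up, of the short squat specimen pot: 46 mm body with a wider 51 mm screw cap, 62 mm high. It stands in one of the five bays and shows where the pointer must face.
- white_pot_center (a point): Centre of the white lidded pot, 59 mm across, 100 mm high, in another bay.
- jar_center (a point): Centre of the stain jar in another bay: body about 50 mm square, black 60 mm lid, 130 mm high.
- bottle_center (a point): Centre of the slim bottle in another bay: 38 mm across, 128 mm high.
- dropper_center (a point): Centre of the small dropper bottle in another bay: 23 mm across, 82 mm high.
- side_jar_center (a point): Centre of the second stain jar, 60 mm across, 130 mm high, standing on the bench just to the right of the stand.
- screen_edge (a point): Foot of the front edge of a fixed clear glass screen at the left of the stand: upright, 6 mm thick, 1.45 m high, running from here 570 mm straight away from the robot along world +x. Fingers, gripper and arm must go round its front edge and keep clear of it.
Mind the look-alikes: they are no part of the job. There is more than one size of the part that bears pot_center; the job needs the middle-sized.

How it is judged:
By the outcome, as a careful person would: the job done as asked, in the order asked, and still so for the second after the job is handed in, with the robot touching nothing.
It also fails if it takes over 64 s, if anything falls off the work surface, if the arm or the gripper's body presses on something with over 40 N, if the wrist force passes 120 N, or if a joint passes its speed limit or range.

### The arm

A 6-joint arm with a two-finger parallel gripper is mounted at the origin on a cart in front of the work surface, level with it; the furniture and walls round the work are solid. World frame = base frame: x ahead of the robot, y to its left, z up, the work surface at z = 0. Lengths are in m, angles in rad, forces in N, time in s.
With the tool pointing down it reaches from about 0.25 to 0.725 m from the base axis. Payload 4 kg.
Tool frame: the origin (TCP) lies at the very end of the fingers, on their centre line; the grasp point (between the pads) lies 19 mm behind it; x points along the fingers, z is the direction in which the jaws open and shut, and the axes are right-handed (so a half turn about x gives the same grasp; the last joint's range is limited). The gripper opens to 85 mm and grips with 20 to 120 N. Pads are 22 mm wide; open, the fingers measure 114 mm over their backs; the gripper's body (76 mm by 85 mm) begins 54 mm behind the grasp point. The pads swing forward as they close: fully open they stand 13 mm farther back than shut.
Start: joints at [1.161, 0.241, 0.005, 1.335, 0, 1.571], TCP at [0.199, 0.459, 0.231] pointing down, gripper open.
Joint ranges: [-2.72, 2.72], [-1.05, 1.87], [-1.09, 1.28], [-1.99, 2.15], [-1.42, 1.44], [-3.14, 3.14]. Speed limits (rad/s): [2.79, 2.79, 3.14, 3.14, 3.14, 3.14].

### API

Orientations are given as a unit quaternion [x, y, z, w].
In Python, from workcell import bot gives the robot as it stands.
- The arm moves only by the tool step_arm, never from a script. Its argument "series" is a list of rows, each an object of numbers: "x", "y", "z": the shift along the world's x, y, z in cm; "twist": the turn about the world's z in degrees; "jaw": the finger opening in cm, from 0 to 8.54. In form: [{"x": .., "y": .., "z": .., "twist": .., "jaw": ..}, ...]. A call has 1 to 10 rows; each row is the pose to reach, as a shift and turn from the pose measured when the call began; what a row does not reach only later rows make up. A row lasts 1/12 s, in which the tool goes at most 41.7 mm and 7.16 degrees, less where a joint would pass 70% of its speed; a pose out of reach is approached as far as the arm can. A call with a gripper value outside its range is refused whole. The fingers move at their own pace and stop on an object; the grip force is fixed at half the most. Time passes only in rows, so rows that repeat a pose let the fingers close. It gives the time, the measured TCP pose, the force and the opening at its end, in the units of the state.
- bot.get_obs(): the state, without advancing time (a new reading comes with each control period).
- bot.camera(name): name is "scene" or "side" or "wrist"; returns (picture, depth): 384x512x3 uint8, red, green, blue; 384x512 float32, m along the optical axis (not along the pixel's ray), 0 where there is no reading.
- bot.camera_info(name): a dict with "camera_matrix" (3x3 intrinsics, pixels), "R" (3x3) and "t" (3): a world point X has camera coordinates R X + t; the wrist camera has in their place "mount" (4x4, takes a point from camera to tool coordinates, whose origin is the TCP and whose axes are the tool frame's). Camera axes: x right, y down, z forward; pixel columns grow to the right and rows downward; lengths in m; the calibration is good to about 2 mm. A picture is of the moment at which its call begins: read the wrist's pose just before it. camera_info takes no time and is no camera call.
- bot.job_done(): hands the job in, once; it reports no verdict.
The state is a dict: "clock": time; "joint_pos": joint angles; "joint_vel": joint speeds; "tau": joint torques, N m; "eef_pos": TCP position; "tool_rot": TCP orientation; "ft_force": force on the tool from outside, world axes, zero at the start; "ft_torque": the same for the moment, N m; "grip_width": finger opening in m.
Only numpy, scipy, OpenCV 4.12 (cv2) and the standard library are available. Lean on these libraries where they do the work, as an engineer would, in place of code of your own. Each camera call takes 0.05 s, during which the arm holds its last target.

## Working session

There is one attempt and no reset: what is moved stays moved. The work goes in short steps, Python scripts to look and compute and a tool call to move; the robot and the scene stay as the last step left them, time stands still between calls to the robot, and variables do not carry over. Pictures are saved under pics/ and viewed, and the job is handed in when it is done.

Besides the shell and the picture viewer there is one more tool, called after "Call:" by a JSON object that holds its "api" and its "payload", one argument or row to a line. step_arm: Moves the arm, as the interface text tells. Its arguments: {"type":"object","properties":{"series":{"type":"array","items":{"type":"object","properties":{"x":{"type":"number"},"y":{"type":"number"},"z":{"type":"number"},"twist":{"type":"number"},"jaw":{"type":"number"}}}}},"required":["series"]}

```bash
mkdir -p pics; ls; cat > h.py <<'E'
import numpy as np,cv2
from workcell import bot
def snap(n,f):
    o=bot.get_obs(); p,d=bot.camera(n); np.savez('pics/'+f+'.npz',p=p,d=d,pos=o['eef_pos'],rot=o['tool_rot'])
    cv2.imwrite('pics/'+f+'.png',p[:,:,::-1]); return p,d
def world(n,f,uv):
    z=np.load('pics/'+f+'.npz'); i=bot.camera_info(n); K=np.array(i['camera_matrix'])
    out=[]
    for u,v in uv:
        w=z['d'][max(v-1,0):v+2,max(u-1,0):u+2]; w=w[w>0]; dd=np.median(w) if len(w) else np.nan
        c=dd*np.linalg.solve(K,[u,v,1])
        if 'R' in i: X=np.array(i['R']).T@(c-np.array(i['t']))
        else:
            from scipy.spatial.transform import Rotation as Ro
            M=np.array(i['mount']); X=Ro.from_quat(z['rot']).apply(M[:3,:3]@c+M[:3,3])+z['pos']
        out.append(X)
    return np.array(out)
E
python3 - <<'E'
from h import *
print(bot.get_obs())
for n in ['scene','side']:
    snap(n,n+'0'); print(bot.camera_info(n))
E
```

```text
pics
{'clock': 0.0, 'joint_pos': array([1.16097776e+00, 2.41421932e-01, 3.69206309e-03, 1.33520650e+00,
       5.87567895e-06, 1.57081953e+00]), 'joint_vel': array([ 0.00111403, -0.00063568, -0.00302442,  0.00087667, -0.00096355,
       -0.00163092]), 'tau': array([-2.99512624e-05, -3.72318900e+01,  2.52408957e+01,  1.68992806e-02,
       -4.82521909e-05, -3.31693414e-06]), 'eef_pos': array([0.19896048, 0.45800027, 0.23039623]), 'tool_rot': array([-0.38820669,  0.59191687,  0.38738024,  0.59064924]), 'ft_force': array([ 0.21375414,  0.02500657, -1.14050764]), 'ft_torque': array([-0.03999199,  0.0085579 , -0.01278248]), 'grip_width': 0.08533785654115578}
{'camera_matrix': array([[348.88994138,   0.        , 257.27881292],
       [  0.        , 348.88994138, 192.32832913],
       [  0.        ,   0.        ,   1.        ]]), 'R': array([[ 0.83719345, -0.54686569,  0.00671149],
       [-0.46070512, -0.7117975 , -0.53018404],
       [ 0.29471669,  0.44077459, -0.84785602]]), 't': array([-0.33676387,  0.51604762,  0.83500948])}
{'camera_matrix': array([[466.54501346,   0.        , 250.10517783],
       [  0.        , 466.54501346, 190.03325158],
       [  0.        ,   0.        ,   1.        ]]), 'R': array([[-0.22826413, -0.97359311,  0.00345552],
       [-0.39349224,  0.08900878, -0.9150089 ],
       [ 0.8905388 , -0.21022343, -0.40341885]]), 't': array([0.38363642, 0.32011736, 1.0863896 ])}
```

View pics/scene0.png

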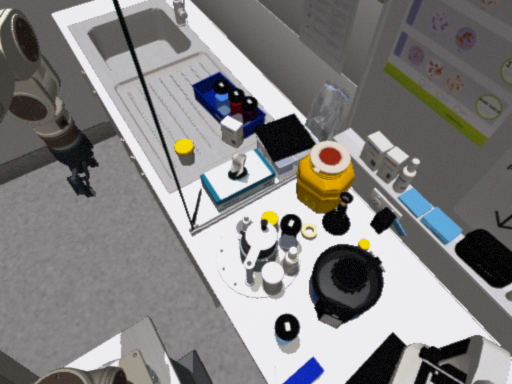

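View pics/side0.png

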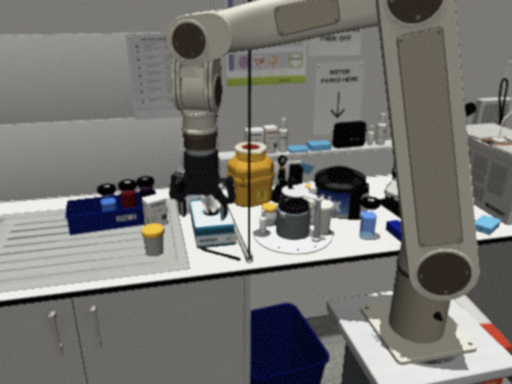

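The robot is left of the glass screen, whose front edge is at scene (192,230). The stand is at about (260,255). I'll enlarge it.

```bash
python3 - <<'E'
from h import *
for n,(a,b,c,d) in {'scene':(200,190,330,300),'side':(235,180,390,265)}.items():
    p=cv2.imread(f'pics/{n}0.png')[b:d,a:c]
    s=min(800//(c-a),600//(d-b)); cv2.imwrite(f'pics/{n}0c.png',cv2.resize(p,None,fx=s,fy=s,interpolation=cv2.INTER_CUBIC)); print(s)
print(world('scene','scene0',[(192,230),(272,219),(292,225),(248,228),(273,273),(292,258),(287,326),(264,226),(264,232),(250,264),(255,250)]).round(3))
E
```

```text
5
5
[[ 0.367  0.31   0.022]
 [ 0.577  0.188  0.071]
 [ 0.59   0.117  0.138]
 [ 0.481  0.168  0.152]
 [ 0.478  0.043  0.107]
 [ 0.543  0.049  0.107]
 [ 0.428 -0.086  0.13 ]
 [ 0.512  0.139  0.179]
 [ 0.51   0.135  0.152]
 [ 0.432  0.08   0.156]
 [ 0.463  0.106  0.151]]
```

View pics/scene0c.png

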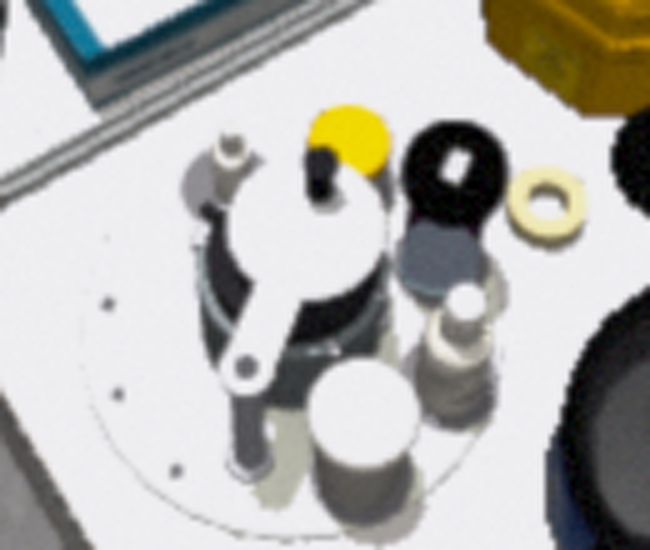

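View pics/side0c.png

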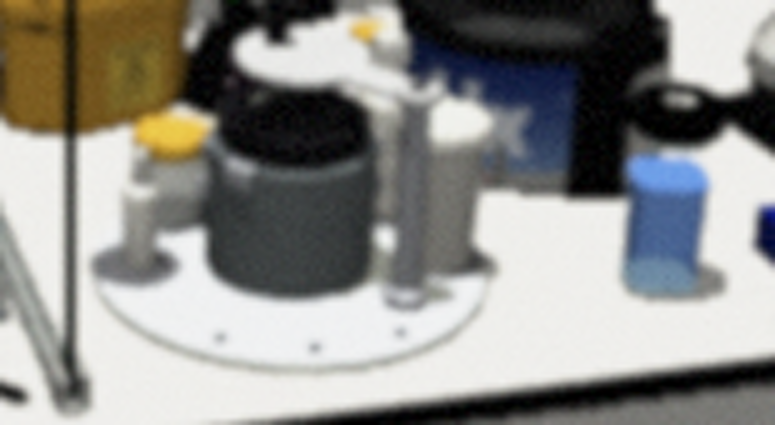

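```bash
python3 - <<'E'
from h import *
uv=[(u,v) for v in range(190,300) for u in range(200,335)]
z=np.load('pics/scene0.npz'); i=bot.camera_info('scene'); K=np.array(i['camera_matrix'])
U=np.array(uv); d=z['d'][U[:,1],U[:,0]]
c=(np.linalg.inv(K)@np.c_[U,np.ones(len(U))].T*d).T
X=(c-np.array(i['t']))@np.array(i['R']); 
m=(X[:,2]>.143)&(X[:,2]<.158)
P=X[m]; col=z['p'][U[m][:,1],U[m][:,0]].mean(1)
P=P[col>170]; print(len(P),P[:,2].mean())
C=cv2.minEnclosingCircle
# fit: render plate shape by hinge & angle
from scipy.optimize import minimize
def cost(q):
    h=q[:2]; a=q[2]; e=np.array([np.cos(a),np.sin(a)]); r=P[:,:2]-h
    l=r@e; t=r@[-e[1],e[0]]
    inpad=np.hypot(l-.085,t)-.042
    arm=np.where((l>0)&(l<.085),abs(t)-.013,np.hypot(l,t)-.013)
    s=np.minimum(inpad,arm); return np.sum(np.clip(s,0,.02)**2)*1e3
# paddle circle: points
mm=P[:,:2]
far=mm[np.hypot(*(mm-[.432,.08]).T)>.05]
(cx,cy),r=C((far*1000).astype(np.float32)); print('paddle',cx,cy,r)
b=X[(X[:,2]>.164)&(X[:,2]<.195)]; print('peg pts',len(b), b[:,:2].mean(0),b[:,2].max(), b[:,:2].min(0),b[:,:2].max(0))
# yellow cap
p=z['p'][U[:,1],U[:,0]].astype(int); y=(p[:,0]>150)&(p[:,2]<90)&(p[:,1]>120)&(X[:,2]>.055)&(X[:,2]<.075)
print('pot',X[y].mean(0),len(X[y]))
w=(X[:,2]>.095)&(X[:,2]<.104)&(p.mean(1)>180); print('white',X[w].mean(0),w.sum())
jr=(X[:,2]>.12)&(X[:,2]<.14)&(X[:,0]>.55);print('jar',np.median(X[jr],0))
h=P[np.hypot(*(mm-[.432,.08]).T)<.03]; print('hinge end',h[:,:2].min(0),h[:,:2].max(0))
best=min((minimize(cost,[.435,.083,a],method='Nelder-Mead') for a in (.5,.7,.9)),key=lambda r:r.fun); print(best.x,best.fun)
print(world('scene','scene0',[(249,263),(248,283)]))
E
```

```text
840 0.1517032213555425
paddle 499.6346740722656 133.71482849121094 41.97517395019531
peg pts 59 [0.51494993 0.14346057] 0.189172399390996 [0.50665093 0.13497579] [0.52570705 0.15465571]
pot [0.57653908 0.19731209 0.07016303] 142
white [0.50528614 0.10614376 0.09694883] 27
jar [ 0.58371097 -0.00417825  0.13537392]
hinge end [0.41738067 0.07046457] [0.45830433 0.10589998]
[0.43058295 0.08335574 0.63147726] 0.0004569511479850906
[[0.43081765 0.08322923 0.15632833]
 [0.42303318 0.07963514 0.01916799]]
```

```bash
cat >> h.py <<'E'
from scipy.spatial.transform import Rotation as Ro
def st():
    o=bot.get_obs(); M=Ro.from_quat(o['tool_rot']).as_matrix(); z=M[:,2]
    print('t',round(o['clock'],2),'pos',o['eef_pos'].round(4),'jawdir',np.degrees(np.arctan2(z[1],z[0])).round(1),'x',M[:,0].round(2),'q',o['joint_pos'].round(2),'F',o['ft_force'].round(1),'w',round(o['grip_width'],4))
E
python3 - <<'E'
from h import *
st()
z=np.load('pics/scene0.npz')
print(world('scene','scene0',[(190,226),(193,231),(195,226),(215,217),(230,211)]).round(3), bot.camera_info('wrist')['mount'])
E
```

```text
t 0.1 pos [0.199  0.4581 0.2305] jawdir 66.5 x [-0. -0. -1.] q [ 1.16  0.24  0.    1.34 -0.    1.57] F [ 0.1 -0.6  0.2] w 0.085
[[0.37  0.336 0.002]
 [0.368 0.303 0.026]
 [0.381 0.316 0.024]
 [0.45  0.316 0.012]
 [0.501 0.311 0.009]] [[ 1.48339481e-04 -2.80917556e-01  9.59731892e-01 -1.42776792e-01]
 [ 1.15276402e-03 -9.59731217e-01 -2.80917537e-01  7.06726975e-02]
 [ 9.99999325e-01  1.14801556e-03  1.81465622e-04 -5.35139882e-04]
 [ 0.00000000e+00  0.00000000e+00  0.00000000e+00  1.00000000e+00]]
```

Call:
{"api": "step_arm", "payload": {
  "series": [
    {"x": 0.6,"y": -3.3,"z": 0.3,"twist": 5.5,"jaw": 4},
    {"x": 1.2,"y": -6.6,"z": 0.6,"twist": 11,"jaw": 4},
    {"x": 1.8,"y": -9.9,"z": 0.9,"twist": 16.5,"jaw": 4},
    {"x": 2.4,"y": -13.2,"z": 1,"twist": 22,"jaw": 4},
    {"x": 3,"y": -16.5,"z": 1,"twist": 27.5,"jaw": 4},
    {"x": 3.7,"y": -19.8,"z": 1,"twist": 33,"jaw": 4},
    {"x": 4.4,"y": -23.1,"z": 1,"twist": 38.5,"jaw": 4},
    {"x": 5.1,"y": -26.4,"z": 1,"twist": 44,"jaw": 4},
    {"x": 6,"y": -29.8,"z": 1,"twist": 50,"jaw": 4},
    {"x": 6,"y": -29.8,"z": 1,"twist": 50,"jaw": 4}
  ]
}}

```text
clock: 0.93
eef_pos: [0.2588, 0.1564, 0.2402]
tool_rot: [0.602, -0.373, -0.6, -0.371]
ft_force: [-0.3, 0.3, -0.1]
grip_width: 0.04
```

```bash
python3 -c "
from h import *
st()"
```

```text
t 0.93 pos [0.2588 0.1564 0.2402] jawdir 116.4 x [ 0. -0. -1.] q [ 0.55 -0.16 -0.39  1.34 -0.    0.09] F [-0.3  0.3 -0.1] w 0.04
```

Call:
{"api": "step_arm", "payload": {
  "series": [
    {"x": 3.6,"y": -0.2},
    {"x": 7.2,"y": -0.4},
    {"x": 10.8,"y": -0.6},
    {"x": 14.4,"y": -0.8},
    {"x": 18,"y": -0.9},
    {"x": 21.6,"y": -1.0,"twist": 2},
    {"x": 25.7,"y": -1.1,"twist": 6},
    {"x": 25.7,"y": -1.1,"twist": 10},
    {"x": 25.7,"y": -1.1,"twist": 10},
    {"x": 25.7,"y": -1.1,"twist": 10}
  ]
}}

```text
$.series[0]: bad value
```

```bash
python3 -c "
from h import *
st(); snap('wrist','w1'); snap('scene','s1')
a=cv2.imread('pics/w1.png');b=cv2.resize(cv2.imread('pics/s1.png')[170:310,180:350],(512,422))
cv2.imwrite('pics/w1s.png',cv2.resize(np.vstack([a,b]),None,fx=.74,fy=.74))"
```

```text
t 0.93 pos [0.2588 0.1564 0.2402] jawdir 116.4 x [ 0. -0. -1.] q [ 0.55 -0.16 -0.39  1.34 -0.    0.09] F [-0.3  0.3 -0.1] w 0.04
```

View pics/w1s.png

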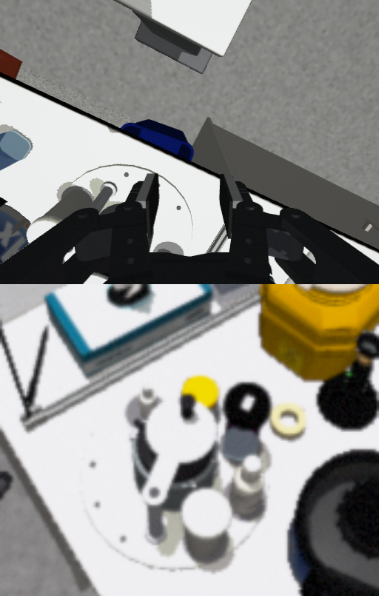

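The call was refused because every row needs all the fields. The scene has not changed, so I'll resend it in full.

Call:
{"api": "step_arm", "payload": {
  "series": [
    {"x": 3.6,"y": -0.2,"z": 0,"twist": 0,"jaw": 4},
    {"x": 7.2,"y": -0.4,"z": 0,"twist": 0,"jaw": 4},
    {"x": 10.8,"y": -0.6,"z": 0,"twist": 0,"jaw": 4},
    {"x": 14.4,"y": -0.8,"z": 0,"twist": 0,"jaw": 4},
    {"x": 18,"y": -0.9,"z": 0,"twist": 0,"jaw": 4},
    {"x": 21.6,"y": -1.0,"z": 0,"twist": 2,"jaw": 4},
    {"x": 25.7,"y": -1.1,"z": 0,"twist": 6,"jaw": 4},
    {"x": 25.7,"y": -1.1,"z": 0,"twist": 10,"jaw": 4},
    {"x": 25.7,"y": -1.1,"z": 0,"twist": 10,"jaw": 4},
    {"x": 25.7,"y": -1.1,"z": 0,"twist": 10,"jaw": 4}
  ]
}}

```text
clock: 1.87
eef_pos: [0.5154, 0.1487, 0.2391]
tool_rot: [-0.63, 0.321, 0.631, 0.319]
ft_force: [0.2, -0.8, -0.1]
grip_width: 0.04
```

```bash
python3 -c "
from h import *
st(); snap('wrist','w2'); snap('scene','s2')
a=cv2.imread('pics/w2.png');b=cv2.resize(cv2.imread('pics/s2.png')[170:310,180:350],(512,422))
cv2.imwrite('pics/w2s.png',cv2.resize(np.vstack([a,b]),None,fx=.74,fy=.74))"
```

```text
t 1.87 pos [0.5154 0.1487 0.2391] jawdir 126.2 x [-0. -0. -1.] q [ 0.28  0.31  0.12  1.38 -0.   -0.35] F [ 0.2 -0.8 -0.1] w 0.04
```

View pics/w2s.png

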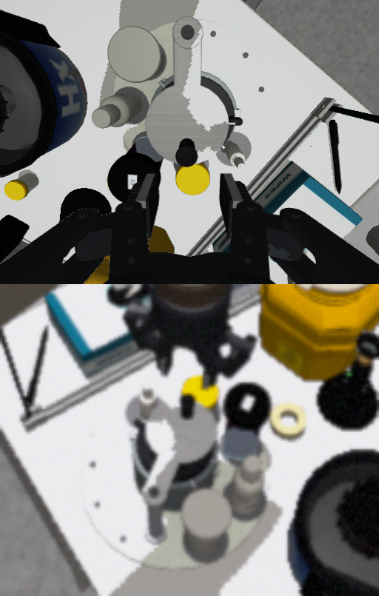

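```bash
python3 -c "
from h import *
st(); print(world('wrist','w2',[(251,196),(251,203),(253,43),(260,240)]).round(4))
z=np.load('pics/w2.npz')
X=world('wrist','w2',[(u,v) for v in range(180,240) for u in range(225,285)])
b=X[(X[:,2]>.175)&(X[:,2]<.2)];print(len(b),b.mean(0),b.min(0),b.max(0))
"
```

```text
t 1.97 pos [0.5149 0.1485 0.2405] jawdir 126.3 x [ 0. -0. -1.] q [ 0.28  0.31  0.12  1.38 -0.   -0.35] F [ 0.1 -0.1 -1.1] w 0.0405
[[0.5085 0.1391 0.1835]
 [0.5114 0.1413 0.1871]
 [0.4309 0.0837 0.1573]
 [0.5708 0.1943 0.0706]]
712 [0.51524443 0.14479794 0.18683149] [0.50609633 0.1354085  0.17546367] [0.52545307 0.15488448 0.18795833]
```

Call:
{"api": "step_arm", "payload": {
  "series": [
    {"x": 0,"y": -0.35,"z": -3,"twist": 0,"jaw": 4},
    {"x": 0,"y": -0.35,"z": -5.5,"twist": 0,"jaw": 4},
    {"x": 0,"y": -0.35,"z": -7.7,"twist": 0,"jaw": 4},
    {"x": 0,"y": -0.35,"z": -7.7,"twist": 0,"jaw": 2.8},
    {"x": 0,"y": -0.35,"z": -7.7,"twist": 0,"jaw": 2.6},
    {"x": 0,"y": -0.35,"z": -7.7,"twist": 0,"jaw": 2.6}
  ]
}}

```text
clock: 2.47
eef_pos: [0.5152, 0.1455, 0.1656]
tool_rot: [0.632, -0.319, -0.63, -0.32]
ft_force: [-0.0, 0.5, 0.5]
grip_width: 0.026
```

```bash
python3 -c "
from h import *
st(); p=bot.get_obs()['eef_pos']
H=np.array([.431,.0835])
for k in range(1,19):
    a=np.radians(36-6*k); q=H+.105*np.array([np.cos(a),np.sin(a)]); print(k,((q-p[:2])*100).round(1),q.round(3))
"
```

```text
t 2.47 pos [0.5152 0.1455 0.1656] jawdir 126.3 x [ 0. -0. -1.] q [ 0.28  0.34 -0.03  1.2  -0.   -0.36] F [-0.   0.5  0.5] w 0.026
1 [ 0.7 -1. ] [0.522 0.136]
2 [ 1.2 -1.9] [0.527 0.126]
3 [ 1.6 -3. ] [0.531 0.116]
4 [ 1.8 -4. ] [0.534 0.105]
5 [ 2.  -5.1] [0.535 0.094]
6 [ 2.1 -6.2] [0.536 0.084]
7 [ 2.  -7.3] [0.535 0.073]
8 [ 1.8 -8.4] [0.534 0.062]
9 [ 1.6 -9.4] [0.531 0.051]
10 [  1.2 -10.5] [0.527 0.041]
11 [  0.7 -11.5] [0.522 0.031]
12 [  0.1 -12.4] [0.516 0.022]
13 [ -0.6 -13.2] [0.509 0.013]
14 [ -1.4 -14. ] [0.501 0.005]
15 [ -2.3 -14.7] [ 0.493 -0.001]
16 [ -3.2 -15.3] [ 0.484 -0.007]
17 [ -4.2 -15.8] [ 0.474 -0.012]
18 [ -5.2 -16.2] [ 0.463 -0.016]
```

Call:
{"api": "step_arm", "payload": {
  "series": [
    {"x": 0.7,"y": -1.0,"z": -0.2,"twist": -6,"jaw": 2.6},
    {"x": 1.2,"y": -1.9,"z": -0.2,"twist": -12,"jaw": 2.6},
    {"x": 1.6,"y": -3.0,"z": -0.2,"twist": -18,"jaw": 2.6},
    {"x": 1.8,"y": -4.0,"z": -0.2,"twist": -24,"jaw": 2.6},
    {"x": 2.0,"y": -5.1,"z": -0.2,"twist": -30,"jaw": 2.6},
    {"x": 2.1,"y": -6.2,"z": -0.2,"twist": -36,"jaw": 2.6},
    {"x": 2.0,"y": -7.3,"z": -0.2,"twist": -42,"jaw": 2.6},
    {"x": 1.8,"y": -8.4,"z": -0.2,"twist": -48,"jaw": 2.6},
    {"x": 1.6,"y": -9.4,"z": -0.2,"twist": -54,"jaw": 2.6},
    {"x": 1.6,"y": -9.4,"z": -0.2,"twist": -54,"jaw": 2.6}
  ]
}}

```text
clock: 3.3
eef_pos: [0.5322, 0.0504, 0.1661]
tool_rot: [-0.418, 0.571, 0.414, 0.573]
ft_force: [-1.0, -0.4, -0.7]
grip_width: 0.0261
```

```bash
python3 -c "
from h import *
st(); p=bot.get_obs()['eef_pos']
H=np.array([.431,.0835])
for k in range(10,19):
    a=np.radians(36-6*k); q=H+.105*np.array([np.cos(a),np.sin(a)]); print(k,((q-p[:2])*100).round(1),q.round(3))
"
```

```text
t 3.3 pos [0.5322 0.0504 0.1661] jawdir 72.1 x [ 0.01 -0.   -1.  ] q [ 0.1   0.34 -0.03  1.19 -0.    0.41] F [-1.  -0.4 -0.7] w 0.0261
10 [-0.5 -1. ] [0.527 0.041]
11 [-1.  -1.9] [0.522 0.031]
12 [-1.6 -2.9] [0.516 0.022]
13 [-2.3 -3.7] [0.509 0.013]
14 [-3.1 -4.5] [0.501 0.005]
15 [-3.9 -5.2] [ 0.493 -0.001]
16 [-4.9 -5.8] [ 0.484 -0.007]
17 [-5.8 -6.3] [ 0.474 -0.012]
18 [-6.9 -6.7] [ 0.463 -0.016]
```

Call:
{"api": "step_arm", "payload": {
  "series": [
    {"x": -0.5,"y": -1.0,"z": -0.2,"twist": -6,"jaw": 2.6},
    {"x": -1.0,"y": -1.9,"z": -0.2,"twist": -12,"jaw": 2.6},
    {"x": -1.6,"y": -2.9,"z": -0.2,"twist": -18,"jaw": 2.6},
    {"x": -2.3,"y": -3.7,"z": -0.2,"twist": -24,"jaw": 2.6},
    {"x": -3.1,"y": -4.5,"z": -0.2,"twist": -30,"jaw": 2.6},
    {"x": -3.9,"y": -5.2,"z": -0.2,"twist": -36,"jaw": 2.6},
    {"x": -4.9,"y": -5.8,"z": -0.2,"twist": -42,"jaw": 2.6},
    {"x": -5.8,"y": -6.3,"z": -0.2,"twist": -48,"jaw": 2.6},
    {"x": -6.9,"y": -6.7,"z": -0.2,"twist": -54,"jaw": 2.6},
    {"x": -6.9,"y": -6.7,"z": -0.2,"twist": -54,"jaw": 2.6}
  ]
}}

```text
clock: 4.13
eef_pos: [0.4664, -0.0159, 0.1669]
tool_rot: [-0.113, 0.695, 0.109, 0.702]
ft_force: [4.3, 1.7, -1.8]
grip_width: 0.026
```

Call:
{"api": "step_arm", "payload": {
  "series": [
    {"x": 0,"y": 0,"z": 0,"twist": 0,"jaw": 4},
    {"x": 0,"y": 0,"z": 0,"twist": 0,"jaw": 4},
    {"x": 0,"y": 0,"z": 3,"twist": 0,"jaw": 4},
    {"x": 0,"y": 0,"z": 6,"twist": 0,"jaw": 4},
    {"x": 1,"y": 3.5,"z": 8,"twist": 0,"jaw": 4},
    {"x": 1,"y": 7,"z": 8,"twist": 0,"jaw": 4},
    {"x": 0,"y": 10.5,"z": 8,"twist": 4,"jaw": 4},
    {"x": 0,"y": 14,"z": 8,"twist": 9,"jaw": 4},
    {"x": 0,"y": 14,"z": 8,"twist": 14,"jaw": 4},
    {"x": 0,"y": 14,"z": 8,"twist": 14,"jaw": 4}
  ]
}}

```text
clock: 4.97
eef_pos: [0.4662, 0.1263, 0.2475]
tool_rot: [-0.199, 0.675, 0.196, 0.683]
ft_force: [0.9, -0.3, -0.4]
grip_width: 0.0403
```

```bash
python3 -c "
from h import *
st(); snap('wrist','w3'); snap('scene','s3')
a=cv2.imread('pics/w3.png');b=cv2.resize(cv2.imread('pics/s3.png')[170:310,180:350],(512,422))
cv2.imwrite('pics/w3s.png',cv2.resize(np.vstack([a,b]),None,fx=.74,fy=.74))"
```

```text
t 4.97 pos [0.4662 0.1263 0.2475] jawdir 32.4 x [ 0.01 -0.   -1.  ] q [ 0.27  0.19 -0.02  1.35 -0.    1.27] F [ 0.9 -0.3 -0.4] w 0.0403
```

View pics/w3s.png

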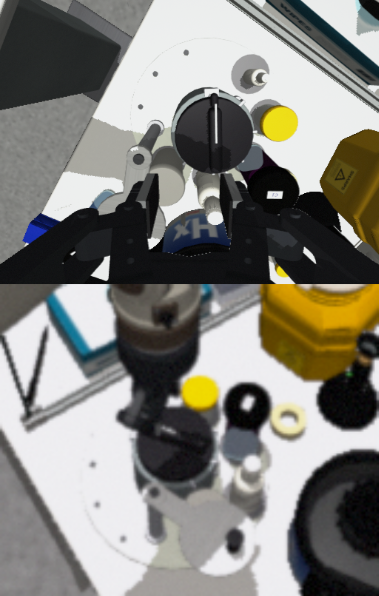

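Wrist view: the guard is swung clear, and the dial disc is at full-resolution (290,180). Its bar runs vertically in the image, square to the jaws. Now I'll measure the disc centre and bar direction.

```bash
python3 -c "
from h import *
X=world('wrist','w3',[(u,v) for v in range(100,250) for u in range(220,360)])
z=np.load('pics/w3.npz');C=z['p'][100:250,220:360].reshape(-1,3).astype(int)
d=X[(abs(X[:,2]-.114)<.004)&(C.mean(1)<110)&(np.hypot(X[:,0]-.5,X[:,1]-.134)<.056)]
print('disc',len(d),d[:,2].mean(),cv2.minEnclosingCircle((d[:,:2]*1000).astype(np.float32)))
b=X[(X[:,2]>.124)&(X[:,2]<.142)&(np.hypot(X[:,0]-.5,X[:,1]-.134)<.058)]
c,s,a=r=cv2.minAreaRect((b[:,:2]*1000).astype(np.float32)); print(len(b),r,b[:,2].max())
print(b[:,:2].mean(0)); w,v=np.linalg.eigh(np.cov(b[:,:2].T)); print(np.degrees(np.arctan2(*v[::-1,1])))
cv2.imwrite('pics/w3c.png',cv2.resize(cv2.imread('pics/w3.png')[100:250,220:360],None,fx=4,fy=4))
"
```

```text
disc 6833 0.11421152784989541 ((495.72296142578125, 139.24732971191406), 48.165008544921875)
1644 ((491.5384826660156, 144.8014373779297), (14.103904724121094, 88.37586975097656), 35.270729064941406) 0.13733057270066967
[0.49132465 0.14400549]
125.38575609475096
```

View pics/w3c.png

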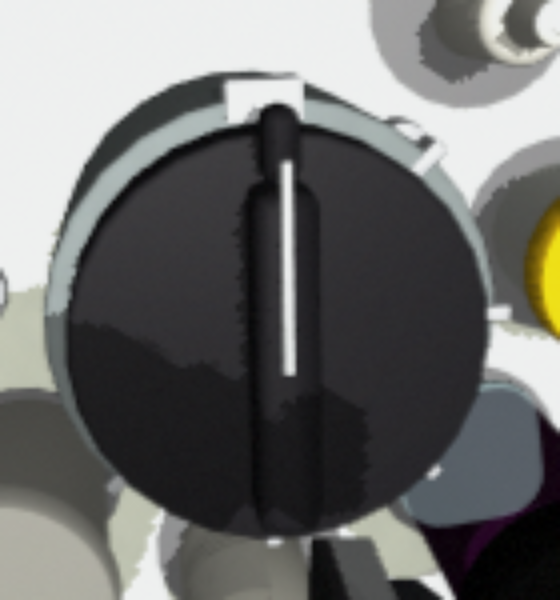

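```bash
python3 -c "
from h import *
st(); print(bot.get_obs()['joint_vel'].round(3)); snap('wrist','w4'); snap('scene','s4')
def fit(n,f,r0,r1,c0,c1):
  X=world(n,f,[(u,v) for v in range(r0,r1) for u in range(c0,c1)])
  C=np.load('pics/'+f+'.npz')['p'][r0:r1,c0:c1].reshape(-1,3).astype(int)
  d=X[(abs(X[:,2]-.114)<.004)&(C.mean(1)<110)&(np.hypot(X[:,0]-.5,X[:,1]-.134)<.056)]
  print(f,'disc',len(d),d[:,2].mean(),cv2.minEnclosingCircle((d[:,:2]*1000).astype(np.float32)))
  b=X[(X[:,2]>.124)&(X[:,2]<.142)&(np.hypot(X[:,0]-.5,X[:,1]-.134)<.058)]
  if len(b)>20: print(len(b),cv2.minAreaRect((b[:,:2]*1000).astype(np.float32)))
  g=X[(abs(X[:,2]-.152)<.005)&(C.mean(1)>150)&(np.hypot(X[:,0]-.431,X[:,1]-.0835)<.03)]; print('hinge ext',g.min(0),g.max(0))
fit('wrist','w4',100,320,100,360); fit('scene','s4',200,300,220,320)
print(world('wrist','w4',[(188,213)]))
"
python3 -c "
import cv2
a=cv2.imread('pics/w4.png');b=cv2.imread('pics/s4.png')[200:290,215:320]
cv2.imwrite('pics/s4c.png',cv2.resize(b,None,fx=6,fy=6,interpolation=2)); cv2.imwrite('pics/w4c.png',cv2.resize(a[170:300,130:260],None,fx=4,fy=4,interpolation=2))"
```

```text
t 5.07 pos [0.4664 0.1243 0.2473] jawdir 32.0 x [ 0.01 -0.   -1.  ] q [ 0.26  0.19 -0.02  1.35 -0.01  1.28] F [-0.   0.3 -1.4] w 0.0404
[-0.029  0.    -0.008 -0.005 -0.     0.002]
w4 disc 6885 0.11420765883898344 ((495.70062255859375, 139.09400939941406), 47.93540573120117)
1672 ((491.578369140625, 144.88973999023438), (14.213619232177734, 88.34199523925781), 35.236846923828125)
hinge ext [0.41781663 0.05361921 0.1512481 ] [0.44749021 0.09699334 0.15398305]
s4 disc 645 0.11357335315848649 ((495.8554382324219, 138.52682495117188), 47.832054138183594)
125 ((502.2548522949219, 131.47418212890625), (17.946670532226562, 55.65475082397461), 38.190895080566406)
hinge ext [0.41773425 0.0537867  0.14800917] [0.44901101 0.0946524  0.15354507]
[[0.43076501 0.08461404 0.15753247]]
```

View pics/w4c.png

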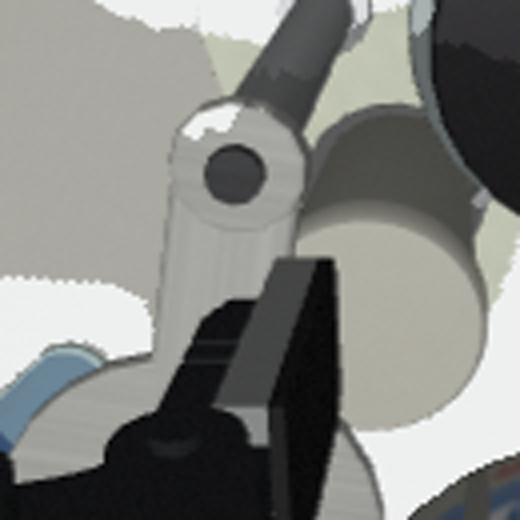

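View pics/s4c.png

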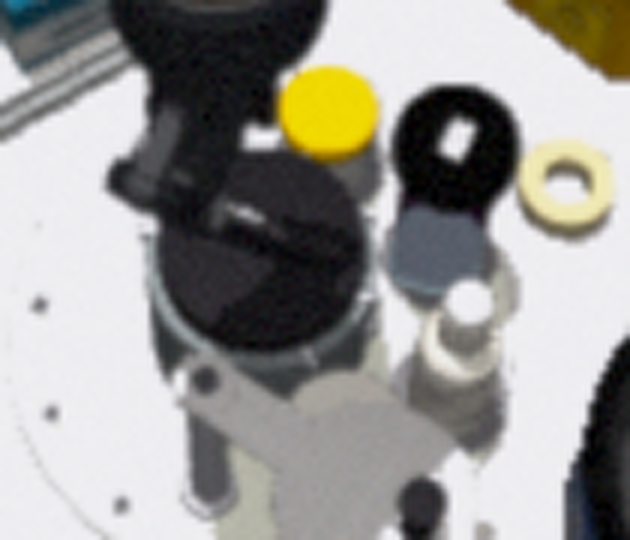

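Call:
{"api": "step_arm", "payload": {
  "series": [
    {"x": 1.5,"y": 0.8,"z": -1,"twist": 3.3,"jaw": 4},
    {"x": 2.95,"y": 1.45,"z": -3,"twist": 3.3,"jaw": 4},
    {"x": 2.95,"y": 1.45,"z": -6,"twist": 3.3,"jaw": 4},
    {"x": 2.95,"y": 1.45,"z": -9,"twist": 3.3,"jaw": 4},
    {"x": 2.95,"y": 1.45,"z": -11.5,"twist": 3.3,"jaw": 4},
    {"x": 2.95,"y": 1.45,"z": -12.8,"twist": 3.3,"jaw": 4},
    {"x": 2.95,"y": 1.45,"z": -12.8,"twist": 3.3,"jaw": 4},
    {"x": 2.95,"y": 1.45,"z": -12.8,"twist": 3.3,"jaw": 4}
  ]
}}

```text
clock: 5.83
eef_pos: [0.4957, 0.1368, 0.1187]
tool_rot: [-0.215, 0.671, 0.211, 0.677]
ft_force: [0.3, 0.0, -0.0]
grip_width: 0.0402
```

```bash
python3 -c "
from h import *
st()"
```

```text
t 5.83 pos [0.4957 0.1368 0.1187] jawdir 35.1 x [ 0.01 -0.   -1.  ] q [ 0.27  0.34 -0.17  1.06 -0.    1.23] F [ 0.3  0.  -0. ] w 0.0402
```

Call:
{"api": "step_arm", "payload": {
  "series": [
    {"x": 0,"y": 0.22,"z": 0,"twist": 0,"jaw": 4},
    {"x": 0,"y": 0.22,"z": 0,"twist": 0,"jaw": 2.5},
    {"x": 0,"y": 0.22,"z": 0,"twist": 0,"jaw": 1.2},
    {"x": 0,"y": 0.22,"z": 0,"twist": 0,"jaw": 1.2},
    {"x": 0,"y": 0.22,"z": 0,"twist": 0,"jaw": 1.2},
    {"x": 0,"y": 0.22,"z": 0,"twist": 0,"jaw": 1.2}
  ]
}}

```text
clock: 6.33
eef_pos: [0.496, 0.1387, 0.1197]
tool_rot: [-0.215, 0.671, 0.211, 0.678]
ft_force: [-2.1, -2.5, 5.2]
grip_width: 0.0129
```

```bash
python3 -c "
from h import *
st()"
```

```text
t 6.33 pos [0.496  0.1387 0.1197] jawdir 35.1 x [ 0.01 -0.   -1.  ] q [ 0.28  0.34 -0.16  1.06 -0.01  1.23] F [-2.1 -2.5  5.2] w 0.0129
```

Call:
{"api": "step_arm", "payload": {
  "series": [
    {"x": 0,"y": 0,"z": -0.5,"twist": 0,"jaw": 1.2},
    {"x": 0,"y": 0,"z": -1.0,"twist": 0,"jaw": 1.2},
    {"x": 0,"y": 0,"z": -1.4,"twist": 0,"jaw": 1.2},
    {"x": 0,"y": 0,"z": -1.4,"twist": 0,"jaw": 1.2},
    {"x": 0,"y": 0,"z": -1.4,"twist": 0,"jaw": 1.2}
  ]
}}

```text
clock: 6.75
eef_pos: [0.4961, 0.1386, 0.1066]
tool_rot: [-0.215, 0.67, 0.211, 0.678]
ft_force: [-3.6, -2.0, 9.4]
grip_width: 0.0128
```

```bash
python3 -c "
from h import *
st()"
```

```text
t 6.75 pos [0.4961 0.1386 0.1066] jawdir 35.1 x [ 0.01 -0.   -1.  ] q [ 0.28  0.35 -0.18  1.03 -0.01  1.23] F [-3.6 -2.   9.4] w 0.0128
```

Call:
{"api": "step_arm", "payload": {
  "series": [
    {"x": 0,"y": 0,"z": -0.15,"twist": -3,"jaw": 1.2},
    {"x": 0,"y": 0,"z": -0.15,"twist": -8,"jaw": 1.2},
    {"x": 0,"y": 0,"z": -0.15,"twist": -13,"jaw": 1.2},
    {"x": 0,"y": 0,"z": -0.15,"twist": -18,"jaw": 1.2},
    {"x": 0,"y": 0,"z": -0.15,"twist": -23,"jaw": 1.2},
    {"x": 0,"y": 0,"z": -0.15,"twist": -28,"jaw": 1.2},
    {"x": 0,"y": 0,"z": -0.15,"twist": -28,"jaw": 1.2}
  ]
}}

```text
clock: 7.33
eef_pos: [0.4955, 0.1384, 0.106]
tool_rot: [-0.046, 0.703, 0.039, 0.709]
ft_force: [-4.2, -3.0, 9.5]
grip_width: 0.0129
```

```bash
python3 -c "
from h import *
st();print(bot.get_obs()['ft_torque'])"
```

```text
t 7.33 pos [0.4955 0.1384 0.106 ] jawdir 6.9 x [ 0.01 -0.01 -1.  ] q [ 0.28  0.35 -0.18  1.03 -0.01  1.73] F [-4.2 -3.   9.5] w 0.0129
[-0.62503705  0.90114096 -0.04849047]
```

Call:
{"api": "step_arm", "payload": {
  "series": [
    {"x": 0,"y": 0,"z": 0,"twist": -5,"jaw": 1.2},
    {"x": 0,"y": 0,"z": 0,"twist": -11,"jaw": 1.2},
    {"x": 0,"y": 0,"z": 0,"twist": -17,"jaw": 1.2},
    {"x": 0,"y": 0,"z": 0,"twist": -23,"jaw": 1.2},
    {"x": 0,"y": 0,"z": 0,"twist": -29,"jaw": 1.2},
    {"x": 0,"y": 0,"z": 0,"twist": -35,"jaw": 1.2},
    {"x": 0,"y": 0,"z": 0,"twist": -41,"jaw": 1.2},
    {"x": 0,"y": 0,"z": 0,"twist": -47,"jaw": 1.2},
    {"x": 0,"y": 0,"z": 0,"twist": -52,"jaw": 1.2},
    {"x": 0,"y": 0,"z": 0,"twist": -52,"jaw": 1.2}
  ]
}}

```text
clock: 8.17
eef_pos: [0.4944, 0.1386, 0.1067]
tool_rot: [0.268, 0.652, -0.276, 0.653]
ft_force: [-5.9, -1.4, 8.7]
grip_width: 0.0128
```

```bash
python3 -c "
from h import *
st();print(bot.get_obs()['ft_torque'])"
```

```text
t 8.17 pos [0.4944 0.1386 0.1067] jawdir -45.3 x [-0.   -0.01 -1.  ] q [ 0.28  0.36 -0.17  1.05 -0.01  2.64] F [-5.9 -1.4  8.7] w 0.0128
[-0.24243168  1.08980371 -0.05551433]
```

Call:
{"api": "step_arm", "payload": {
  "series": [
    {"x": 0.1,"y": 0,"z": 0,"twist": -5,"jaw": 1.2},
    {"x": 0.1,"y": 0,"z": 0,"twist": -9.4,"jaw": 1.2},
    {"x": 0.1,"y": 0,"z": 0,"twist": -9.4,"jaw": 1.2},
    {"x": 0.1,"y": 0,"z": 0,"twist": -9.4,"jaw": 1.2}
  ]
}}

```text
clock: 8.5
eef_pos: [0.4943, 0.1388, 0.1074]
tool_rot: [0.32, 0.628, -0.329, 0.628]
ft_force: [-5.8, -1.2, 8.8]
grip_width: 0.013
```

```bash
python3 -c "
from h import *
st();print(bot.get_obs()['ft_torque']); snap('wrist','w5'); snap('scene','s5')
a=cv2.imread('pics/w5.png');b=cv2.resize(cv2.imread('pics/s5.png')[190:300,200:330],(512,433))
cv2.imwrite('pics/w5s.png',cv2.resize(np.vstack([a,b]),None,fx=.73,fy=.73))"
```

```text
t 8.5 pos [0.4943 0.1388 0.1074] jawdir -54.7 x [-0.01 -0.01 -1.  ] q [ 0.28  0.36 -0.16  1.05 -0.01  2.8 ] F [-5.8 -1.2  8.8] w 0.013
[-0.33343535  1.04505848 -0.08377536]
```

View pics/w5s.png

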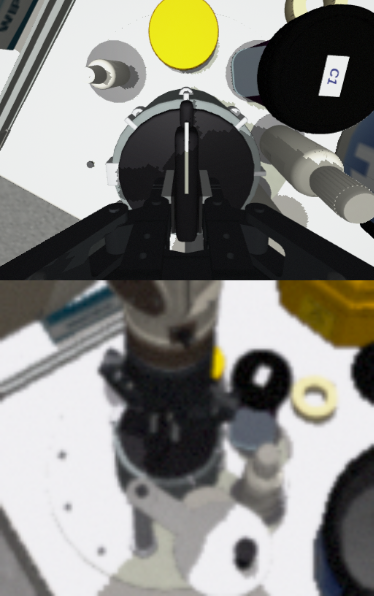

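The wrist view shows the nose at about (187,90), pointing at the yellow-capped pot. I'll let the dial out.

Call:
{"api": "step_arm", "payload": {
  "series": [
    {"x": 0.1,"y": 0,"z": 0.4,"twist": 0,"jaw": 1.2},
    {"x": 0.1,"y": 0,"z": 0.8,"twist": 0,"jaw": 1.2},
    {"x": 0.1,"y": 0,"z": 1.2,"twist": 0,"jaw": 1.2},
    {"x": 0.1,"y": 0,"z": 1.3,"twist": 0,"jaw": 1.2},
    {"x": 0.1,"y": 0,"z": 1.3,"twist": 0,"jaw": 1.2},
    {"x": 0.1,"y": 0,"z": 1.3,"twist": 0,"jaw": 3},
    {"x": 0.1,"y": 0,"z": 1.4,"twist": 0,"jaw": 4},
    {"x": 0.1,"y": 0,"z": 1.4,"twist": 0,"jaw": 4},
    {"x": 0.1,"y": 0,"z": 1.4,"twist": 0,"jaw": 4}
  ]
}}

```text
clock: 9.35
eef_pos: [0.4959, 0.1391, 0.1214]
tool_rot: [0.321, 0.628, -0.329, 0.628]
ft_force: [0.3, -0.1, -0.6]
grip_width: 0.0398
```

Call:
{"api": "step_arm", "payload": {
  "series": [
    {"x": 0,"y": 0,"z": 3,"twist": 0,"jaw": 4},
    {"x": 0,"y": 0,"z": 6,"twist": 0,"jaw": 4},
    {"x": -1,"y": 0,"z": 9,"twist": 0,"jaw": 4},
    {"x": -3,"y": 0,"z": 12,"twist": 0,"jaw": 4},
    {"x": -5,"y": -1,"z": 13,"twist": 0,"jaw": 4},
    {"x": -5,"y": -1,"z": 13,"twist": 0,"jaw": 4},
    {"x": -5,"y": -1,"z": 13,"twist": 0,"jaw": 4}
  ]
}}

```text
clock: 9.93
eef_pos: [0.4462, 0.1292, 0.2525]
tool_rot: [0.321, 0.627, -0.328, 0.629]
ft_force: [0.5, -0.2, -0.2]
grip_width: 0.04
```

```bash
cat > m.py <<'E'
from h import *
import sys
t=sys.argv[1]
st(); snap('wrist','w'+t); snap('scene','s'+t)
n,f='wrist','w'+t
X=world(n,f,[(u,v) for v in range(0,384) for u in range(0,512)])
C=np.load('pics/'+f+'.npz')['p'].reshape(-1,3).astype(int)
R=np.hypot(X[:,0]-.496,X[:,1]-.139)
d=X[(X[:,2]>.09)&(X[:,2]<.118)&(C.mean(1)<110)&(R<.047)]
print('disc z',len(d),np.median(d[:,2]))
b=X[(X[:,2]>.122)&(X[:,2]<.142)&(R<.058)]
if len(b)>20: print(len(b),cv2.minAreaRect((b[:,:2]*1000).astype(np.float32)), b[:,:2].mean(0))
a=cv2.imread('pics/'+f+'.png');b=cv2.resize(cv2.imread('pics/s'+t+'.png')[190:300,200:330],(512,433))
cv2.imwrite('pics/'+f+'s.png',cv2.resize(np.vstack([a,b]),None,fx=.73,fy=.73))
E
python3 m.py 6
```

```text
t 9.93 pos [0.4462 0.1292 0.2525] jawdir -54.7 x [-0.   -0.01 -1.  ] q [ 0.29  0.17 -0.03  1.38 -0.01  2.81] F [ 0.5 -0.2 -0.2] w 0.04
disc z 7574 0.11421620719389741
1861 ((502.2793273925781, 143.3448486328125), (91.79633331298828, 14.080978393554688), 35.33675003051758) [0.50072858 0.14281426]
```

View pics/w6s.png

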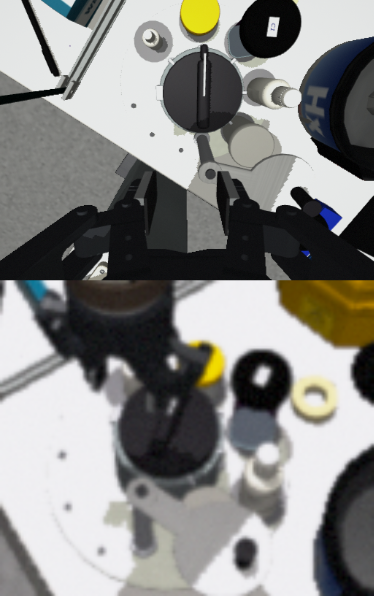

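The dial is fully out (disc at 114.2 mm) and points at 35.3°, which is the pot's bearing. Next I'll locate the peg to close the guard.

```bash
python3 -c "
from h import *
X=world('scene','s6',[(u,v) for v in range(255,300) for u in range(260,310)])
C=np.load('pics/s6.npz')['p'][255:300,260:310].reshape(-1,3).astype(int)
b=X[(X[:,2]>.165)&(X[:,2]<.195)];print(len(b),b.mean(0),b.min(0),b.max(0))
q=b[:,:2].mean(0)-[.431,.084];print(np.hypot(*q),np.degrees(np.arctan2(q[1],q[0])))"
```

```text
63 [ 0.46866034 -0.014582    0.18369481] [ 0.46116302 -0.02261812  0.16521441] [ 0.47890648 -0.00441618  0.18837109]
0.10553062322370398 -69.09212212569965
```

Call:
{"api": "step_arm", "payload": {
  "series": [
    {"x": 0.3,"y": -1.5,"z": 0,"twist": 7,"jaw": 4},
    {"x": 0.6,"y": -3,"z": 0,"twist": 14,"jaw": 4},
    {"x": 0.9,"y": -4.5,"z": 0,"twist": 21,"jaw": 4},
    {"x": 1.2,"y": -6,"z": 0,"twist": 28,"jaw": 4},
    {"x": 1.5,"y": -7.5,"z": 0,"twist": 35,"jaw": 4},
    {"x": 1.8,"y": -9,"z": 0,"twist": 42,"jaw": 4},
    {"x": 2.0,"y": -11,"z": 0,"twist": 49,"jaw": 4},
    {"x": 2.3,"y": -13,"z": 0,"twist": 56,"jaw": 4},
    {"x": 2.3,"y": -14.35,"z": 0,"twist": 63,"jaw": 4},
    {"x": 2.3,"y": -14.35,"z": 0,"twist": 70,"jaw": 4}
  ]
}}

```text
clock: 10.87
eef_pos: [0.4695, -0.0165, 0.2491]
tool_rot: [-0.099, 0.699, 0.092, 0.702]
ft_force: [0.6, 0.2, 0.4]
grip_width: 0.0399
```

Call:
{"api": "step_arm", "payload": {
  "series": [
    {"x": 0,"y": 0,"z": -1,"twist": 5,"jaw": 4},
    {"x": 0,"y": 0,"z": -1,"twist": 6,"jaw": 4},
    {"x": 0,"y": 0,"z": -1,"twist": 6,"jaw": 4}
  ]
}}

```text
clock: 11.12
eef_pos: [0.4691, -0.0167, 0.2373]
tool_rot: [-0.134, 0.695, 0.128, 0.695]
ft_force: [0.3, -0.1, 0.0]
grip_width: 0.0398
```

```bash
python3 -c "
from h import *
st(); snap('wrist','w7')
X=world('wrist','w7',[(u,v) for v in range(384) for u in range(180,340)])
p=bot.get_obs()['eef_pos']
b=X[(X[:,2]>.18)&(X[:,2]<.192)&(np.hypot(X[:,0]-p[0],X[:,1]-p[1])<.05)];print(len(b),b.mean(0),b.min(0),b.max(0))"
```

```text
t 11.12 pos [ 0.4691 -0.0167  0.2373] jawdir 21.4 x [ 0.   -0.01 -1.  ] q [-0.03  0.18 -0.06  1.33 -0.01  1.17] F [ 0.3 -0.1  0. ] w 0.0398
711 [ 0.46938989 -0.01328222  0.18707137] [ 0.4598091  -0.02354634  0.1831067 ] [ 0.4792062  -0.00402996  0.18793635]
```

View pics/w7.png

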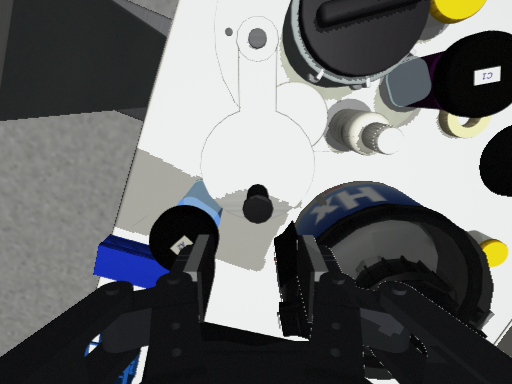

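The peg, at (257,205), sits centred between the fingers. I'll go down and cage it.

Call:
{"api": "step_arm", "payload": {
  "series": [
    {"x": 0,"y": 0.3,"z": -2,"twist": 0,"jaw": 4},
    {"x": 0,"y": 0.3,"z": -5,"twist": 0,"jaw": 4},
    {"x": 0,"y": 0.3,"z": -7.2,"twist": 0,"jaw": 4},
    {"x": 0,"y": 0.3,"z": -7.2,"twist": 0,"jaw": 2.4},
    {"x": 0,"y": 0.3,"z": -7.2,"twist": 0,"jaw": 2.4},
    {"x": 0,"y": 0.3,"z": -7.2,"twist": 0,"jaw": 2.4}
  ]
}}

```text
clock: 11.67
eef_pos: [0.4705, -0.0133, 0.1674]
tool_rot: [-0.134, 0.694, 0.128, 0.696]
ft_force: [-0.2, 0.9, 0.3]
grip_width: 0.0243
```

```bash
python3 -c "
from h import *
st(); p=bot.get_obs()['eef_pos']
H=np.array([.431,.0842])
for k in range(1,21):
    a=np.radians(-69+6*k); q=H+.105*np.array([np.cos(a),np.sin(a)]); print(k,((q-p[:2])*100).round(1),q.round(3))
"
```

```text
t 11.67 pos [ 0.4705 -0.0133  0.1674] jawdir 21.4 x [ 0.01 -0.01 -1.  ] q [-0.02  0.22 -0.2   1.15 -0.01  1.17] F [-0.2  0.9  0.3] w 0.0243
1 [0.8 0.4] [ 0.479 -0.009]
2 [1.8 0.9] [ 0.488 -0.004]
3 [2.7 1.6] [0.497 0.003]
4 [3.5 2.3] [0.505 0.01 ]
5 [4.2 3.1] [0.513 0.018]
6 [4.9 4. ] [0.519 0.027]
7 [5.4 5. ] [0.525 0.037]
8 [5.9 6. ] [0.529 0.047]
9 [6.2 7. ] [0.532 0.057]
10 [6.4 8.1] [0.535 0.068]
11 [6.5 9.2] [0.536 0.079]
12 [ 6.5 10.3] [0.536 0.09 ]
13 [ 6.4 11.4] [0.535 0.101]
14 [ 6.2 12.5] [0.532 0.111]
15 [ 5.9 13.5] [0.529 0.122]
16 [ 5.4 14.5] [0.525 0.132]
17 [ 4.9 15.5] [0.519 0.141]
18 [ 4.2 16.4] [0.513 0.15 ]
19 [ 3.5 17.2] [0.505 0.158]
20 [ 2.7 17.9] [0.497 0.166]
```

Call:
{"api": "step_arm", "payload": {
  "series": [
    {"x": 0.8,"y": 0.4,"z": -0.2,"twist": 6,"jaw": 2.4},
    {"x": 1.8,"y": 0.9,"z": -0.2,"twist": 12,"jaw": 2.4},
    {"x": 2.7,"y": 1.6,"z": -0.2,"twist": 18,"jaw": 2.4},
    {"x": 3.5,"y": 2.3,"z": -0.2,"twist": 24,"jaw": 2.4},
    {"x": 4.2,"y": 3.1,"z": -0.2,"twist": 30,"jaw": 2.4},
    {"x": 4.9,"y": 4.0,"z": -0.2,"twist": 36,"jaw": 2.4},
    {"x": 5.4,"y": 5.0,"z": -0.2,"twist": 42,"jaw": 2.4},
    {"x": 5.9,"y": 6.0,"z": -0.2,"twist": 48,"jaw": 2.4},
    {"x": 6.2,"y": 7.0,"z": -0.2,"twist": 54,"jaw": 2.4},
    {"x": 6.2,"y": 7.0,"z": -0.2,"twist": 54,"jaw": 2.4}
  ]
}}

```text
clock: 12.5
eef_pos: [0.5344, 0.0582, 0.1674]
tool_rot: [-0.436, 0.555, 0.43, 0.563]
ft_force: [0.6, -0.1, -0.1]
grip_width: 0.0246
```

```bash
python3 -c "
from h import *
st(); p=bot.get_obs()['eef_pos']
H=np.array([.431,.0842])
for k in range(10,21):
    a=np.radians(-69+6*k); q=H+.105*np.array([np.cos(a),np.sin(a)]); print(k,((q-p[:2])*100).round(1),q.round(3))
"
```

```text
t 12.5 pos [0.5344 0.0582 0.1674] jawdir 75.5 x [ 0.01  0.   -1.  ] q [ 0.11  0.34 -0.03  1.19 -0.    0.36] F [ 0.6 -0.1 -0.1] w 0.0246
10 [0. 1.] [0.535 0.068]
11 [0.1 2. ] [0.536 0.079]
12 [0.1 3.1] [0.536 0.09 ]
13 [0.  4.2] [0.535 0.101]
14 [-0.2  5.3] [0.532 0.111]
15 [-0.5  6.4] [0.529 0.122]
16 [-1.   7.4] [0.525 0.132]
17 [-1.5  8.3] [0.519 0.141]
18 [-2.2  9.2] [0.513 0.15 ]
19 [-2.9 10. ] [0.505 0.158]
20 [-3.7 10.8] [0.497 0.166]
```

Call:
{"api": "step_arm", "payload": {
  "series": [
    {"x": 0,"y": 1.0,"z": -0.2,"twist": 6,"jaw": 2.4},
    {"x": 0.1,"y": 2.0,"z": -0.2,"twist": 12,"jaw": 2.4},
    {"x": 0.1,"y": 3.1,"z": -0.2,"twist": 18,"jaw": 2.4},
    {"x": 0,"y": 4.2,"z": -0.2,"twist": 24,"jaw": 2.4},
    {"x": -0.2,"y": 5.3,"z": -0.2,"twist": 30,"jaw": 2.4},
    {"x": -0.5,"y": 6.4,"z": -0.2,"twist": 36,"jaw": 2.4},
    {"x": -1,"y": 7.4,"z": -0.2,"twist": 42,"jaw": 2.4},
    {"x": -1.5,"y": 8.3,"z": -0.2,"twist": 48,"jaw": 2.4},
    {"x": -1.8,"y": 8.8,"z": -0.2,"twist": 52,"jaw": 2.4},
    {"x": -1.8,"y": 8.8,"z": -0.2,"twist": 52,"jaw": 2.4}
  ]
}}

```text
clock: 13.33
eef_pos: [0.5168, 0.1469, 0.1671]
tool_rot: [0.636, -0.307, -0.633, -0.318]
ft_force: [0.5, 0.0, -0.5]
grip_width: 0.0241
```

```bash
python3 -c "
from h import *
st(); snap('scene','s8')
X=world('scene','s8',[(u,v) for v in range(200,290) for u in range(220,320)])
C=np.load('pics/s8.npz')['p'][200:290,220:320].reshape(-1,3).astype(int)
g=X[(abs(X[:,2]-.152)<.006)&(C.mean(1)>140)&(np.hypot(X[:,0]-.431,X[:,1]-.084)>.05)]
print(len(g),cv2.minEnclosingCircle((g[:,:2]*1000).astype(np.float32)))
cv2.imwrite('pics/s8c.png',cv2.resize(cv2.imread('pics/s8.png')[190:300,200:330],None,fx=5,fy=5))
p=bot.get_obs()['eef_pos'][:2]-[.431,.0842];print(np.degrees(np.arctan2(p[1],p[0])),np.hypot(*p))"
```

```text
t 13.33 pos [0.5168 0.1469 0.1671] jawdir 127.5 x [ 0.01  0.01 -1.  ] q [ 0.27  0.34 -0.03  1.19  0.01 -0.38] F [ 0.5  0.  -0.5] w 0.0241
546 ((500.23291015625, 131.72637939453125), 41.56995391845703)
35.91009861788027 0.10622666626273632
```

View pics/s8c.png

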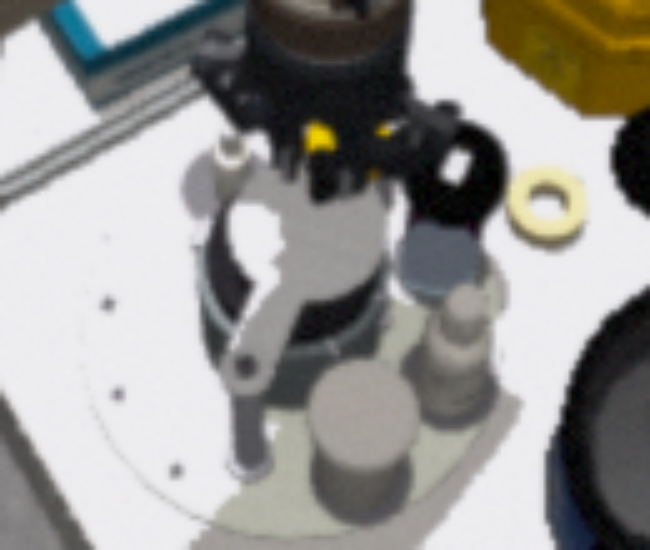

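The guard is still about 6° short of closed. I'll push it gently to its stop and watch the force.

Call:
{"api": "step_arm", "payload": {
  "series": [
    {"x": -0.25,"y": 0.3,"z": 0,"twist": 2,"jaw": 2.4},
    {"x": -0.45,"y": 0.6,"z": 0,"twist": 4,"jaw": 2.4},
    {"x": -0.7,"y": 0.9,"z": 0,"twist": 6,"jaw": 2.4},
    {"x": -0.7,"y": 0.9,"z": 0,"twist": 6,"jaw": 2.4},
    {"x": -0.7,"y": 0.9,"z": 0,"twist": 6,"jaw": 2.4}
  ]
}}

```text
clock: 13.8
eef_pos: [0.5106, 0.1552, 0.1676]
tool_rot: [0.65, -0.275, -0.647, -0.287]
ft_force: [0.8, 0.1, 0.0]
grip_width: 0.0243
```

Call:
{"api": "step_arm", "payload": {
  "series": [
    {"x": -0.15,"y": 0.15,"z": 0,"twist": 0,"jaw": 2.4},
    {"x": -0.25,"y": 0.3,"z": 0,"twist": 0,"jaw": 2.4},
    {"x": -0.25,"y": 0.3,"z": 0,"twist": 0,"jaw": 2.4}
  ]
}}

```text
clock: 14.05
eef_pos: [0.51, 0.1559, 0.1677]
tool_rot: [0.652, -0.277, -0.645, -0.287]
ft_force: [4.7, -6.3, -1.0]
grip_width: 0.024
```

```bash
cat > g.py <<'E'
from h import *
import sys
f='s'+sys.argv[1]
st(); snap('scene',f)
X=world('scene',f,[(u,v) for v in range(200,290) for u in range(220,320)])
C=np.load('pics/'+f+'.npz')['p'][200:290,220:320].reshape(-1,3).astype(int)
g=X[(abs(X[:,2]-.152)<.006)&(C.mean(1)>140)&(np.hypot(X[:,0]-.431,X[:,1]-.084)>.05)]
c,r=cv2.minEnclosingCircle((g[:,:2]*1000).astype(np.float32)); print(len(g),c,r,np.degrees(np.arctan2(c[1]-84,c[0]-431)))
p=bot.get_obs()['eef_pos'][:2]-[.431,.0842];print(np.degrees(np.arctan2(p[1],p[0])),np.hypot(*p))
E
python3 g.py 9
```

```text
t 14.05 pos [0.51   0.1559 0.1677] jawdir 133.0 x [ 0.01  0.01 -1.  ] q [ 0.29  0.33 -0.04  1.18  0.   -0.46] F [ 4.7 -6.3 -1. ] w 0.024
546 (494.3477478027344, 139.77035522460938) 40.54273986816406 41.36018022825625
42.193978108482895 0.10664152391421436
```

The guard is at its stop (8 N reaction, paddle centred on the dial axis). I'll release and lift clear.

Call:
{"api": "step_arm", "payload": {
  "series": [
    {"x": 0.2,"y": -0.25,"z": 0,"twist": 0,"jaw": 3},
    {"x": 0.2,"y": -0.25,"z": 0,"twist": 0,"jaw": 4},
    {"x": 0.2,"y": -0.25,"z": 0,"twist": 0,"jaw": 4},
    {"x": 0.2,"y": -0.25,"z": 3,"twist": 0,"jaw": 4},
    {"x": 0.2,"y": -0.25,"z": 6,"twist": 0,"jaw": 4},
    {"x": -2,"y": -1,"z": 9,"twist": 0,"jaw": 4},
    {"x": -5,"y": -2,"z": 10,"twist": 0,"jaw": 4},
    {"x": -9,"y": -3,"z": 10,"twist": 0,"jaw": 4},
    {"x": -13,"y": -4,"z": 10,"twist": 0,"jaw": 4},
    {"x": -13,"y": -4,"z": 10,"twist": 0,"jaw": 4}
  ]
}}

```text
clock: 14.93
eef_pos: [0.3713, 0.1138, 0.2667]
tool_rot: [0.65, -0.279, -0.647, -0.285]
ft_force: [-0.6, -0.6, -0.7]
grip_width: 0.0403
```

Call:
{"api": "step_arm", "payload": {
  "series": [
    {"x": -4,"y": -2,"z": 0,"twist": 0,"jaw": 4},
    {"x": -7,"y": -4,"z": 0,"twist": 0,"jaw": 4},
    {"x": -7,"y": -4,"z": 0,"twist": 0,"jaw": 4},
    {"x": -7,"y": -4,"z": 0,"twist": 0,"jaw": 4}
  ]
}}

```text
clock: 15.27
eef_pos: [0.2995, 0.0732, 0.267]
tool_rot: [0.65, -0.279, -0.647, -0.286]
ft_force: [0.4, -0.1, -0.2]
grip_width: 0.0401
```

```bash
python3 g.py 10; python3 -c "
from h import *
snap('side','d10')
a=cv2.resize(cv2.imread('pics/s10.png')[180:345,190:340],None,fx=3.5,fy=3.5,interpolation=2);b=cv2.resize(cv2.imread('pics/d10.png')[150:275,235:400],(390,296))
b=cv2.copyMakeBorder(b,0,a.shape[0]-296,0,0,0)
o=np.hstack([a,b]);print(o.shape);cv2.imwrite('pics/f10.png',cv2.resize(o,None,fx=.85,fy=.85))
X=world('scene','s10',[(u,v) for v in range(200,245) for u in range(230,290)])
b=X[(X[:,2]>.165)&(X[:,2]<.195)];print(len(b),b.mean(0))"
```

```text
t 15.27 pos [0.2995 0.0732 0.267 ] jawdir 132.9 x [ 0.01  0.01 -1.  ] q [ 0.23 -0.17 -0.33  1.4   0.01 -0.51] F [ 0.4 -0.1 -0.2] w 0.0401
645 (495.92462158203125, 139.42042541503906) 41.94021224975586 40.48446369063837
-175.4454565700514 0.13003472581096512
(578, 915, 3)
56 [0.51005046 0.15028066 0.18238595]
```

View pics/f10.png

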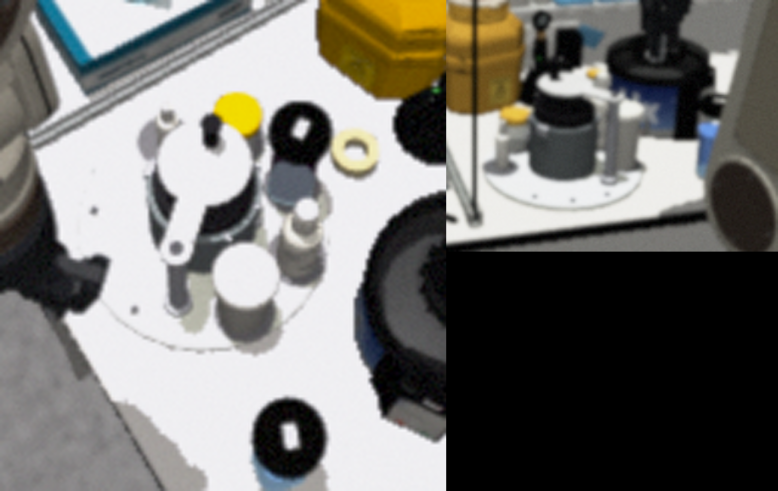

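The guard is centred over the dial at (495.9, 139.4) mm, against a dial axis of about (495.8, 139). All the items are upright and the gripper is clear, so I'm handing in.

```bash
python3 -c "
from h import *
print(bot.job_done()); st()"
```

```text
the job is handed in; nothing more can be done
None
the job is handed in; nothing more can be done
```

The sample selector now points at the short yellow-capped pot in the +45° bay, the guard is closed over the dial again, and the job is handed in at about 15.3 s.

I went round the front of the glass screen and swung the guard aside by its peg. Then I gripped the dial's bar, pushed the dial in, turned it 90° clockwise (two notches) and let it spring out. Finally I swung the guard back until it met its stop.

**Last checks:**
- **Dial:** the disc is at 114.2 mm, so it is fully out. The bar points at 35.3° in the world frame, the pot's bearing.
- **Guard:** it met its stop with about 8 N. Its paddle centre is within about 1 mm of the dial's axis.
- **Bay items and side jar:** all are upright where they stood in the last pictures, and the gripper is clear with about zero force.

**What disagreed or failed:**
- My first view put the closed guard's paddle about 6 mm off the axis I later measured on the open dial. The guard seems to have started about 4° short of closed. I used the axis measured on the dial itself and closed the guard to the stop.
- One move call was refused because its rows left out some fields. Nothing moved.

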